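# Take the combination padlock off the sample case

### The arm

A 6-joint arm with a two-finger parallel gripper is mounted at the origin on the work surface. World frame = base frame: x ahead of the robot, y to its left, z up, the work surface at z = 0. Lengths are in mm, angles in rad, forces in N, time in s.
With the tool pointing down it reaches from about 425 to 950 mm from the base axis. Payload 3.5 kg.
Tool frame: the origin (TCP) lies midway between the tips of the shut fingers; the grasp point (between the pads) lies 19 mm behind it (ctrl.grip_point_offset is the distance from the TCP to the grasp point, in mm); z points along the fingers, y is the line along which they close (so a half turn about z gives the same grasp; the last joint's range is limited). The gripper opens to 85 mm and grips with 20 to 120 N. Pads are 22 mm wide; open, the fingers measure 114 mm over their backs; the gripper's body (76 mm by 85 mm) begins 54 mm behind the grasp point. The pads swing forward as they close: fully open they stand 13 mm farther back than shut.
Start: joints at [-1.337, 0.286, 1.577, -0, 1.279, -0.15], TCP at [252.773, -625.869, 231.325] pointing down, gripper open.
Joint ranges: [-2.77, 2.77], [-0.9, 2.22], [0.21, 2.48], [-1.53, 4.67], [0.24, 2.81], [-2.84, 2.84]. Speed limits (rad/s): [2.79, 2.79, 3.14, 3.14, 3.14, 3.14].

### API

Orientations are given as a 3x3 rotation matrix whose columns are the frame's x, y, z axes.
In Python, from workcell import telemetry, optics, ctrl gives the robot as it stands. The module is installed in compiled form; this text tells all that it offers.
- The arm moves only by the shell command python3 -m pendant 'ROWS' [OPENING] [FORCE]. ROWS is JSON, a list of rows, each a list of 4 numbers: the shift along the tool's x, y, z in mm, then the turn about the tool's z in rad. In form: [[tx, ty, tz, roll], ...]. A call has 1 to 12 rows; each row shifts and turns the commanded pose from where the row before left it, along the tool's axes as they then stand; what a row does not reach is not made up. A row lasts 1/10 s, in which the tool goes at most 50 mm and 8.59 degrees, less where a joint would pass 70% of its speed; a pose out of reach is approached as far as the arm can. A call is refused whole if a number of a shift passes 50 or a number of a turn 0.15, either way. A call with a gripper value outside its range is refused whole. OPENING is the finger opening in mm, from 0 to 85.4, set as the call begins (- or left out, the last holds). The fingers move at their own pace and stop on an object; FORCE is the grip in N (left out, the last holds). Time passes only in rows, so rows that do not move let the fingers close. It gives the time, the measured TCP pose, the force, the opening and the grip force at its end, in the units of the state.
- telemetry.observe(): the state, without advancing time (a new reading comes with each control period).
- optics.snapshot(name): name is "scene" or "top" or "wrist"; returns a dict with "pixels" (480x640x3 uint8, red, green, blue), "range_z" (480x640 float32, mm along the optical axis (not along the pixel's ray), 0 where there is no reading), "mtx" (3x3 intrinsics, pixels), "world_from_camera" (4x4, takes a point from camera to world coordinates). Camera axes: x right, y up, looking along -z (the intrinsics and any distortion apply to the point x, -y, -z); pixel columns grow to the right and rows downward; lengths in mm; the calibration is good to about 2 mm. The wrist camera is an equidistant fisheye: a pixel r from the principal point sees the ray r / f radians off the axis. A picture is of the moment at which its call begins.
- ctrl.sign_off(): hands the job in; it is judged then, once.
The state is a dict: "time": time; "q": joint angles; "joint_velocities": joint speeds; "effort": joint torques, N m; "ee_pos": TCP position; "tcp_rot": TCP orientation; "wrist_force": force on the tool from outside, world axes, zero at the start; "wrist_torque": the same for the moment, N m; "finger_gap": finger opening in mm; "gripper_force": force on a finger pad.
Only numpy, scipy, OpenCV 4.12 (cv2) and the standard library are available. Lean on these libraries where they do the work, as an engineer would, in place of code of your own. Each camera call takes 0.05 s, during which the arm holds its last target. There are 200 camera calls.

### The job

Unlock the sample case: the padlock's combination is clockwise to three o'clock, then back anticlockwise to one o'clock (twelve o'clock is the red mark at the shackle end), and each hour clicks. Pull the lock body back, without forcing it, until the shackle is fully open, then take the lock off the hasp's staple and finish holding it up in the gripper, about a hand's width clear above the case, dial up and shackle still open. Leave the sample jar, the tip rack and the calculator where they are.

Things in the scene. Friction and masses are not known exactly. Their poses are not given: they have to be found in the camera images.
- case: fixed sample case 260 (x) x 360 (y) mm; flat top 70 mm above the bench: clear lid over coloured compartments and, at the front (-x), an 80 mm deep dark ledge level with it. Nothing of it moves; the lid stays shut. Origin: centre of the underside; z up.
- staple_eye (a point): centre of the eye of the hasp's staple, in the case's axes, 12 mm above the ledge. The staple is a bright upright plate on the ledge, 4 mm thick along the case's y, 25 mm wide along x, 24 mm high, with a 13 mm square eye through it along y. The steel strap at its foot is flush with the ledge.
- lock: steel padlock, 0.3 to 0.4 kg, lying on the ledge dial up, hooked in the staple. Origin: in its underside below the dial's axis; +x to the shackle (at the start nearly the case's +y), z out of the dial. Body z 0 to 24 mm, y -28 to +28: rounded (radius 28) for x below 0, flat flanks from x 0 to the flat shoulder at x = 26. At the start the staple stands at about lock x = 38.
- lock_flanks (a point): inside the lock body, midway between its flat flanks (56 mm apart along the lock's y), at lock x 9, y 0, z 12 mm, near the centre of mass: a good place to hold the body. Lock's axes.
- knob (a point): centre of the top of the dial's knurled knob, on the dial's axis, 42 mm above the lock's underside. Knob 26 mm in diameter, 14 mm tall, on a disc 40 mm in diameter (disc top at 28 mm). A white pointer line on knob and disc shows the setting.
- red_mark (a point): the red tick at twelve o'clock on the lock's black dial face, towards the shackle (lock +x). Eleven white ticks mark the other hours, longer at 3, 6 and 9; seen from above they run clockwise, so three o'clock is the lock's -y.
- dial (a joint): pointer setting, rad, clockwise from above: 0 = twelve, 0.524 = one, 1.571 = three o'clock. Starts at ten to twelve (-1.05 to 0); no end stops; clicks hold it on each hour; needs 0.05 N m. Opens only if its furthest clockwise point was three and it is now back at one (each within 0.12). Overshot past three: go back anticlockwise to nine (-1.571) and begin again.
- shackle (a joint): how far the shackle is drawn out of the body, m: 0 shut, 0.020 fully open (end stop). Locked it gives 1 mm; unlocked it slides with 3 N friction and stays where left. Pulling the body along the lock's -x, the staple catches the shackle's cross bar after 7 to 13 mm, and 20 mm more opens it fully.
- cross_bar (a point): middle of the shackle's cross bar (moves with the shackle). The shackle is an 8 mm round bar, a square-ended U in the plane z = 12 of the lock, legs at y = +17 (long, stays in the body) and y = -17 (toe leg, through the eye with 2.5 mm clearance). Shut, the bar's axis is at lock x = 54.
- toe_tip (a point): tip of the shackle's toe leg. Shut it is 8 mm inside the body (lock x = 18); fully open it is at x = 38, so between shoulder (x = 26) and tip there is a 12 mm gap. Move the opened lock back along its +x until the 4 mm staple stands in that gap (about 36 mm): the lock then lifts straight up off it.
- sample_jar: clear jar with blue cap, 42 mm diameter, 47 mm tall, standing on the case's lid; leave alone. Origin: centre of the underside.
- tip_rack: blue pipette tip rack 85 x 125 x 56 mm on the bench; leave alone. Origin: centre of the underside.
- calculator: grey pocket calculator 145 x 78 x 15 mm on the bench; leave alone. Origin: centre of the underside.

How it is judged (in metres and radians):
On the way, in this order (a step that is already met when the one before it is completed fails the run):
1. the dial has been turned clockwise to three o'clock (value of joint dial between 1.4 and 1.75 rad), for 0.05 s.
2. the dial has been turned back anticlockwise to one o'clock (value of joint dial between 0.35 and 0.7 rad), for 0.1 s.
3. the shackle has been pulled fully open (value of joint shackle above 0.017 m), for 0.1 s.
At the end, for the whole second after the job is handed in: The padlock is off the staple and held still in the gripper, its underside at least 75 mm above the case's top (and no more than 250 mm), dial up within 20 degrees, shackle drawn out at least 15 mm, touching nothing of the case; jar, tip rack and calculator within 20 mm of where they stood (z of lock in the frame of case between 0.145 and 0.32 m and value of joint shackle above 0.015 m and angle between lock's own z axis and vertical below 0.35 rad and contact force between the fingers and lock above 2 N and contact force between lock and case below 0.05 N and linear speed of lock below 0.02 m/s and distance of each of sample_jar, tip_rack, calculator from where it was at the start of the episode below 0.02 m); the arm keeps its last pose, push and grip.
It fails at once if the lock is forced: more than 50 N between lock and case (contact force between lock and case above 50 N).
It fails at once if the sample jar is disturbed (20 mm or 20 degrees) (distance of sample_jar from where it was at the start of the episode above 0.02 m or angle between sample_jar's own z axis and vertical above 0.35 rad).
It fails at once if the tip rack is moved more than 20 mm (distance of tip_rack from where it was at the start of the episode above 0.02 m).
It fails at once if the calculator is moved more than 20 mm (distance of calculator from where it was at the start of the episode above 0.02 m).
It also fails if it takes over 59 s, if anything falls off the work surface, if the arm or the gripper's body presses on something with over 40 N, if the wrist force passes 120 N, or if a joint passes its speed limit or range.

## Working session

There is one attempt and no reset: what is moved stays moved. The work goes in short steps, Python scripts to look and compute and a shell command to move; the robot and the scene stay as the last step left them, time stands still between calls to the robot, and variables do not carry over. Pictures are saved under pics/ and viewed, at most 12 in all, crops included, and the job is handed in when it is done.

```bash
mkdir -p pics; cat > h.py <<'E'
import numpy as np, cv2
from workcell import telemetry, optics, ctrl
def snap(name,fn=None):
    s=optics.snapshot(name)
    if fn: cv2.imwrite('pics/'+fn,cv2.cvtColor(s['pixels'],cv2.COLOR_RGB2BGR))
    return s
def ray(s,u,v,fish=False):
    K=s['mtx'];x=(u-K[0,2])/K[0,0];y=(v-K[1,2])/K[1,1]
    if fish:
        r=np.hypot(x,y); k=np.sin(r)/r if r>1e-9 else 1; d=np.array([x*k,-y*k,-np.cos(r)])
    else: d=np.array([x,-y,-1.])
    T=s['world_from_camera'];return T[:3,3],T[:3,:3]@d
def onz(s,u,v,z,fish=False):
    o,d=ray(s,u,v,fish);return o+d*(z-o[2])/d[2]
E
python3 - <<'E'
from h import *
s=snap('top','top.png'); np.savez('/tmp/top.npz',**s); w=snap('wrist','wrist0.png')
print(s['mtx'],s['world_from_camera'],telemetry.observe())
E
```

```text
[[461.87895948   0.         328.44787775]
 [  0.         461.87895948 235.93245632]
 [  0.           0.           1.        ]] [[-2.38358870e-02  9.87339600e-01 -1.56819532e-01  4.06060931e+02]
 [-9.99316212e-01 -2.79665512e-02 -2.41863696e-02 -5.63706141e+00]
 [-2.82658620e-02  1.56135797e-01  9.87331076e-01  1.12087936e+03]
 [ 0.00000000e+00  0.00000000e+00  0.00000000e+00  1.00000000e+00]] {'time': 0.1, 'q': array([-1.33697999e+00,  2.87118292e-01,  1.57801575e+00,  2.21756578e-05,
        1.27861643e+00, -1.49991736e-01]), 'joint_velocities': array([-0.00155432, -0.00154238, -0.00460471, -0.0008422 ,  0.00102392,
       -0.00010611]), 'effort': array([ 5.83145975e-04, -4.07294369e+01, -2.93697792e+01, -1.55569624e-04,
        3.40345301e-03,  3.36701376e-06]), 'ee_pos': array([ 252.65583348, -625.29470158,  230.06606414]), 'tcp_rot': array([[ 9.27247896e-01,  3.74447741e-01, -4.79290676e-04],
       [ 3.74447890e-01, -9.27245572e-01,  2.10402294e-03],
       [ 3.43426479e-04, -2.13042023e-03, -9.99997672e-01]]), 'wrist_force': array([ 0.24478284,  0.10655088, -0.60300737]), 'wrist_torque': array([ 0.03530882, -0.01145694, -0.01684734]), 'gripper_force': 0.0, 'finger_gap': 85.40182796577751}
```

View pics/top.png

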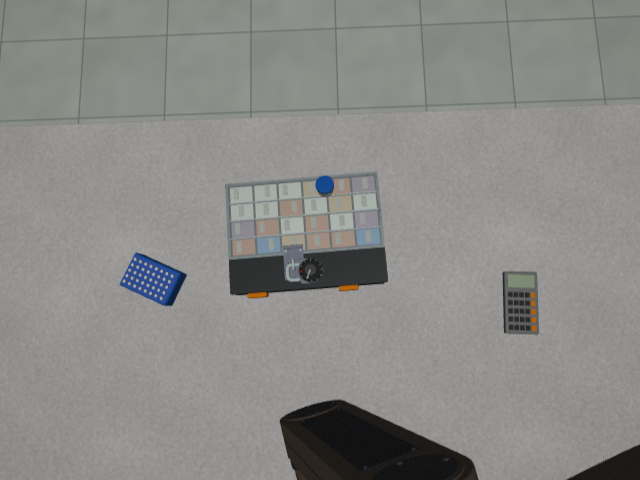

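The top view shows the case at centre, dial at about (311,270), shackle to the left near (292,272), jar cap at (325,184), rack at (153,279) and calculator at (521,303).

```bash
python3 - <<'E'
from h import *
s=dict(np.load('/tmp/top.npz'))
for n,u,v,z in [('dial',311,270,105),('bar',289,273,82),('fl',231,294,70),('fr',387,282,70),('bl',226,185,70),('br',376,173,70),('jar',325,184,117)]: print(n,onz(s,u,v,z).round(1))
a=cv2.resize(cv2.cvtColor(s['pixels'],cv2.COLOR_RGB2BGR)[235:305,265:345],None,fx=7,fy=7,interpolation=cv2.INTER_CUBIC);cv2.imwrite('pics/crop.png',a)
w=optics.snapshot('wrist'); T=w['world_from_camera'];st=telemetry.observe()
print(w['mtx']); print('cam in tool',st['tcp_rot'].T@(T[:3,3]-st['ee_pos']),st['tcp_rot'].T@T[:3,:3])
E
```

```text
dial [492.5  59.5 105. ]
bar [489.  110.8  82. ]
fl [445.7 244.8  70. ]
fr [ 463.8 -109.7   70. ]
bl [701.5 259.   70. ]
br [719.4 -95.1  70. ]
jar [683.6  23.9 117. ]
[[371.64829954   0.         314.90401241]
 [  0.         371.64829954 240.94597119]
 [  0.           0.           1.        ]]
cam in tool [  70.10376445   -0.39883257 -142.24861265] [[ 4.45677494e-04  9.61172250e-01  2.75948740e-01]
 [ 9.99999899e-01 -4.43733921e-04 -6.94792717e-05]
 [ 5.56662685e-05  2.75948743e-01 -9.61172351e-01]]
```

View pics/crop.png

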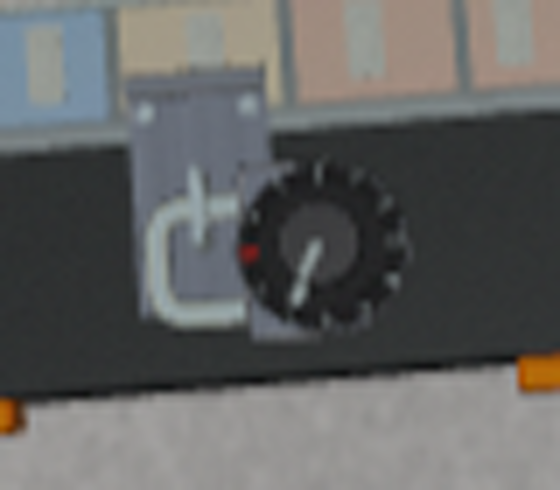

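```bash
python3 -m pendant '[[36,-27,0,0],[36,-27,0,0],[36,-27,0,0],[36,-27,0,0],[36,-27,0,0],[36,-27,0,0],[27,-30,0,0],[27,-30,0,0],[27,-30,0,0],[27,-30,0,0],[27,-30,0,0],[27,-30,0,0]]' 40 40; python3 -m pendant '[[17,-34,0,-0.15],[12,-37,0,-0.15],[6,-38,0,-0.15],[1,-38,0,-0.15],[-5,-38,0,-0.15],[-11,-37,0,-0.15],[0,0,0,-0.15],[0,0,0,-0.15],[0,0,0,-0.15],[0,0,0,-0.15],[0,0,0,-0.15],[0,0,0,-0.15]]'
python3 -m pendant '[[0,0,0,-0.15],[0,0,0,-0.15],[0,0,0,-0.15],[0,0,0,-0.15],[0,0,0,-0.15],[0,0,0,-0.07],[0,0,0,0]]'
python3 - <<'E'
from h import *
s=snap('wrist','w1.png');np.savez('/tmp/w1.npz',**s)
st=telemetry.observe();print(st['q'],st['time'])
for z in (105,): 
  pass
E
```

```text
time: 1.35
ee_pos: [475.3, -165.5, 231.2]
tcp_rot: [[0.927, 0.374, -0.0], [0.374, -0.927, 0.0], [-0.0, -0.0, -1.0]]
wrist_force: [0.2, -0.9, 0.9]
finger_gap: 39.9
gripper_force: 0.0
time: 2.55
ee_pos: [350.1, -9.2, 231.1]
tcp_rot: [[-0.58, 0.814, -0.0], [0.814, 0.58, 0.0], [0.0, -0.0, -1.0]]
wrist_force: [-1.0, -0.3, -0.1]
finger_gap: 40.1
gripper_force: 0.0
time: 3.25
ee_pos: [350.1, -9.2, 231.1]
tcp_rot: [[-0.99, 0.138, -0.0], [0.138, 0.99, 0.0], [0.0, 0.0, -1.0]]
wrist_force: [1.1, -0.8, 1.1]
finger_gap: 39.8
gripper_force: 0.0
[-3.18485093e-01 -5.16247396e-01  2.30731137e+00 -1.58853964e-05
  1.35091053e+00 -1.74991204e+00] 3.3
```

View pics/w1.png

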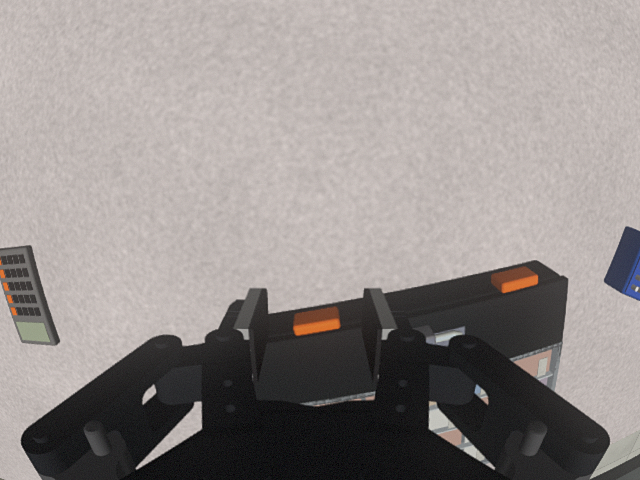

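The wrist view shows only the case's front edge below the fingers; my lateral components were off, so I'm correcting to stand above the dial.

```bash
python3 -m pendant '[[-33,22,0,0],[-33,22,0,0],[-33,22,0,0],[-32,22,0,0],[0,0,0,0],[0,0,0,0]]'
python3 - <<'E'
from h import *
s=snap('wrist','w2.png');np.savez('/tmp/w2.npz',**s)
E
```

```text
time: 3.9
ee_pos: [492.0, 60.2, 230.5]
tcp_rot: [[-0.991, 0.137, -0.002], [0.137, 0.991, -0.0], [0.002, -0.0, -1.0]]
wrist_force: [0.9, -0.5, -1.0]
finger_gap: 39.9
gripper_force: 0.0
```

View pics/w2.png

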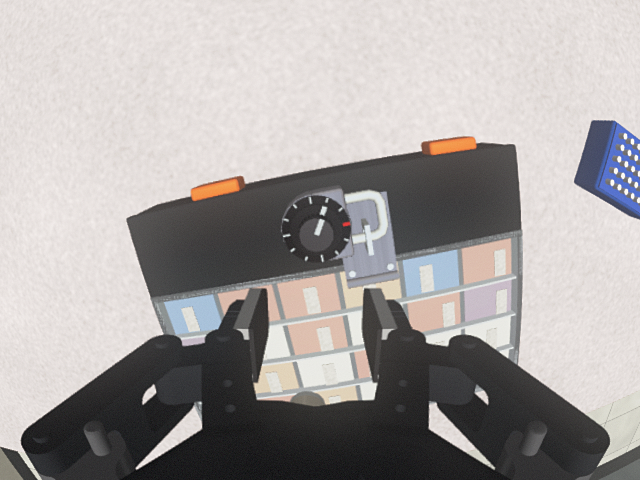

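Dial disc at about (316,228), red mark at (347,224), pointer toward (322,212), shackle bar at (383,215); a crop will give better pixels.

```bash
python3 - <<'E'
from h import *
s=dict(np.load('/tmp/w2.npz'));im=s['pixels'].astype(int)
m=(im[...,0]>120)&(im[...,1]<70)&(im[...,2]<80); v,u=np.where(m[190:260,280:400]);ur,vr=u.mean()+280,v.mean()+190
r=onz(s,ur,vr,98,True);print('red',ur,vr,r,len(u))
sub=im[185:290,270:410].astype(np.uint8)
cv2.imwrite('pics/c2.png',cv2.cvtColor(cv2.resize(sub,None,fx=5.5,fy=5.5,interpolation=cv2.INTER_CUBIC),cv2.COLOR_RGB2BGR))
E
```

```text
red 346.0 223.6153846153846 [490.12343816  84.63587226  98.        ] 26
```

View pics/c2.png

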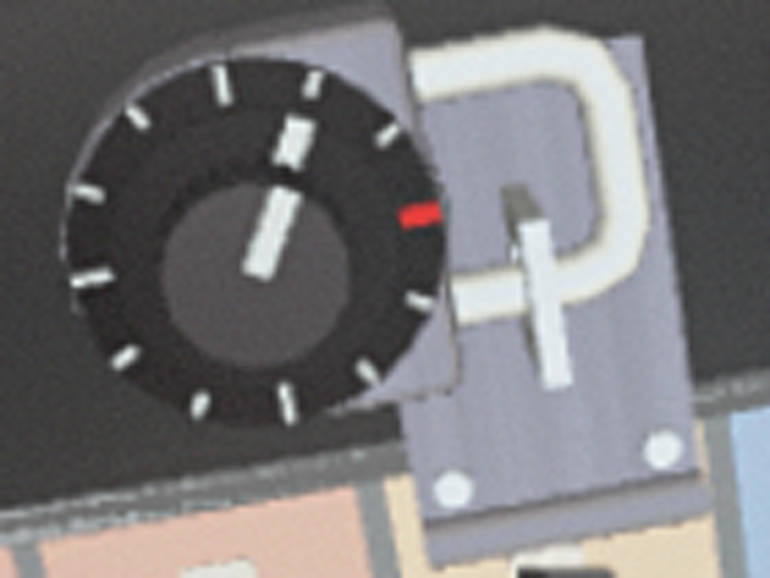

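The crop shows the pointer exactly on the ten o'clock tick (315,85), knob top centre at (256,275), red mark at (420,215), and the staple's top running from (533,222) to (558,385).

```bash
python3 - <<'E'
from h import *
s=dict(np.load('/tmp/w2.npz'))
f=lambda n,a,b,z:print(n,onz(s,270+a/5.5,185+b/5.5,z,True).round(1))
f('knob',256,273,112);f('red',420,215,95);f('nine',217,85,95);f('three',289,403,95);f('six',92,278,95);f('st1',533,222,94);f('st2',558,385,94);f('bar',625,165,86);f('shoulderL',395,30,94);f('shR',455,390,94)
st=telemetry.observe();p=onz(s,316.5,234.6,112,True);print(st['tcp_rot'].T@(p-st['ee_pos']))
E
```

```text
knob [492.   61.7 112. ]
red [491.3  85.   95. ]
nine [469.2  59.4  95. ]
three [516.2  63.2  95. ]
six [494.   38.1  95. ]
st1 [494.7 100.9  94. ]
st2 [519.3 102.1  94. ]
bar [490.  116.1  86. ]
shoulderL [465.   84.8  94. ]
shR [517.9  87.2  94. ]
[ -0.34264725   1.85933441 118.78628776]
```

```bash
python3 -m pendant '[[0,2,40,0],[0,0,40,0],[0,0,30,0],[0,0,17,0],[0,0,2,0],[0,0,0,0]]' 40 40; python3 -m pendant '[[0,0,0,0],[0,0,0,0],[0,0,0,0],[0,0,0,0],[0,0,0,0]]' 0 40
```

```text
time: 4.55
ee_pos: [492.0, 61.5, 102.9]
tcp_rot: [[-0.99, 0.138, 0.0], [0.138, 0.99, -0.0], [-0.0, -0.0, -1.0]]
wrist_force: [1.0, -0.5, 0.2]
finger_gap: 40.1
gripper_force: 0.0
time: 5.05
ee_pos: [493.5, 61.4, 104.4]
tcp_rot: [[-0.991, 0.137, 0.002], [0.137, 0.991, -0.001], [-0.002, -0.001, -1.0]]
wrist_force: [-2.0, -2.2, 7.0]
finger_gap: 23.6
gripper_force: 39.4
```

```bash
python3 -m pendant '[[0,0,-1.5,0.05],[0,0,0,0.1],[0,0,0,0.15],[0,0,0,0.15],[0,0,0,0.15],[0,0,0,0.15],[0,0,0,0.15],[0,0,0,0.1],[0,0,0,0]]'
python3 - <<'E'
from h import *
s=snap('wrist','w3.png')
cv2.imwrite('pics/c3.png',cv2.resize(cv2.cvtColor(s['pixels'][140:360,190:480],cv2.COLOR_RGB2BGR),None,fx=2.7,fy=2.7))
E
```

```text
time: 5.95
ee_pos: [492.6, 61.8, 104.5]
tcp_rot: [[-0.42, 0.908, 0.0], [0.908, 0.42, -0.0], [-0.0, 0.0, -1.0]]
wrist_force: [-1.9, -0.6, 3.0]
finger_gap: 23.4
gripper_force: 39.8
```

View pics/c3.png

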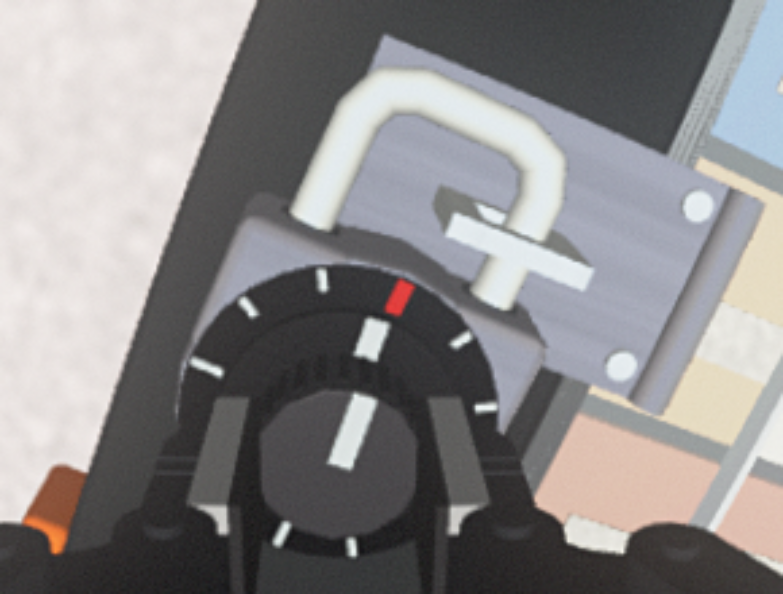

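The pointer has come from ten to just before twelve (pointer at (372,340), red at (400,298)) with no slip; 1.618 rad remain to three.

```bash
python3 -m pendant '[[0,0,0,0.1],[0,0,0,0.15],[0,0,0,0.15],[0,0,0,0.15],[0,0,0,0.15],[0,0,0,0.15],[0,0,0,0.15],[0,0,0,0.15],[0,0,0,0.15],[0,0,0,0.15],[0,0,0,0.1],[0,0,0,0.05]]'
python3 -m pendant '[[0,0,0,0.02],[0,0,0,0],[0,0,0,0]]'
python3 - <<'E'
from h import *
s=snap('wrist','w4.png')
cv2.imwrite('pics/c4.png',cv2.resize(cv2.cvtColor(s['pixels'][200:380,220:440],cv2.COLOR_RGB2BGR),None,fx=3,fy=3))
R=telemetry.observe()['tcp_rot'];print(np.arctan2(R[1,0],R[0,0]))
E
```

```text
time: 7.2
ee_pos: [491.9, 62.4, 104.5]
tcp_rot: [[0.92, 0.392, -0.002], [0.392, -0.92, 0.001], [-0.002, -0.002, -1.0]]
wrist_force: [-5.0, 0.6, 5.4]
finger_gap: 23.8
gripper_force: 40.1
time: 7.5
ee_pos: [492.1, 62.3, 104.5]
tcp_rot: [[0.926, 0.377, -0.001], [0.377, -0.926, 0.001], [-0.001, -0.001, -1.0]]
wrist_force: [-3.7, 0.2, 5.2]
finger_gap: 23.7
gripper_force: 40.1
0.38614423668721676
```

View pics/c4.png

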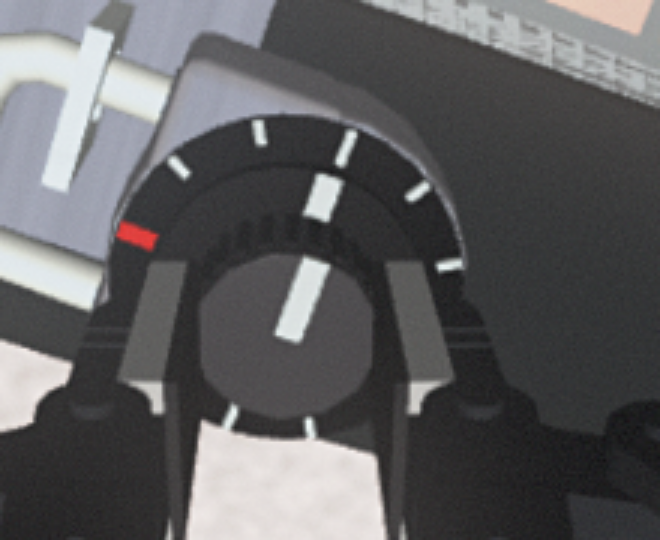

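The pointer (323,198) lines up with the long third tick (345,148): three o'clock. Now back 1.047 rad, then release and rise.

```bash
python3 -m pendant '[[0,0,0,-0.1],[0,0,0,-0.15],[0,0,0,-0.15],[0,0,0,-0.15],[0,0,0,-0.15],[0,0,0,-0.15],[0,0,0,-0.15],[0,0,0,-0.047],[0,0,0,0],[0,0,0,0]]'
python3 -m pendant '[[0,0,0,0],[0,0,0,0],[0,0,0,0],[0,0,-30,0],[0,0,-30,0],[0,0,0,0],[0,0,0,0]]' 85
python3 - <<'E'
from h import *
s=snap('wrist','w5.png');np.savez('/tmp/w5.npz',**s)
print(telemetry.observe()['q'])
cv2.imwrite('pics/c5.png',cv2.resize(cv2.cvtColor(s['pixels'][140:360,180:460],cv2.COLOR_RGB2BGR),None,fx=2.5,fy=2.5))
E
```

```text
time: 8.55
ee_pos: [493.5, 61.8, 104.5]
tcp_rot: [[0.139, 0.99, 0.003], [0.99, -0.139, -0.0], [0.0, 0.003, -1.0]]
wrist_force: [1.0, -0.8, 1.3]
finger_gap: 23.7
gripper_force: 39.8
time: 9.25
ee_pos: [492.7, 62.0, 164.3]
tcp_rot: [[0.14, 0.99, 0.001], [0.99, -0.14, 0.0], [0.0, 0.001, -1.0]]
wrist_force: [-0.2, -0.5, -0.4]
finger_gap: 85.0
gripper_force: 0.0
[-7.95959130e-02 -4.36364546e-02  2.07010889e+00  1.73292262e-04
  1.11626753e+00  6.03294513e-02]
```

View pics/c5.png

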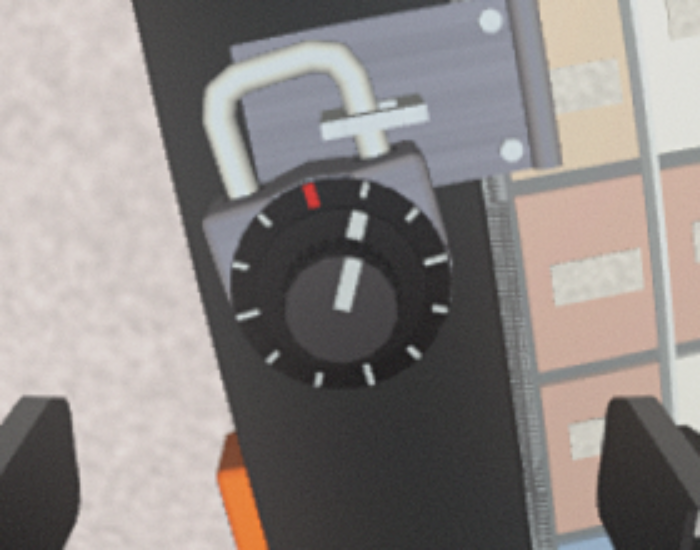

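The pointer sits at the one o'clock tick (364,188); red at (311,195), six at (369,374), three at (436,260), nine at (248,315).

```bash
python3 - <<'E'
from h import *
s=dict(np.load('/tmp/w5.npz'));st=telemetry.observe();R=st['tcp_rot']
f=lambda a,b,z:onz(s,180+a/2.5,140+b/2.5,z,True)
k=f(342,308,112);red=f(311,195,96);six=f(369,374,96);th=f(436,260,96);ni=f(248,315,96);a=red-six;b=th-ni
print(k,a,b,np.degrees([np.arctan2(a[1],a[0]),np.arctan2(b[0],-b[1]),np.arctan2(R[1,0],R[0,0])]),(red+six)/2,(th+ni)/2)
E
```

```text
[493.94363791  63.38785399 112.        ] [-7.52323972 46.5955015   0.        ] [46.51667167  7.45070231  0.        ] [99.17173826 99.09992635 81.97850003] [493.72424871  62.99481036  96.        ] [493.77315478  62.85214616  96.        ]
```

```bash
python3 -m pendant '[[0,0,0,-0.15],[0,0,0,-0.147],[10,1.4,0,0],[0,0,30,0],[0,0,30,0],[0,0,20,0],[0,0,9,0],[0,0,3,0],[0,0,0,0],[0,0,0,0]]' 85 30; python3 -m pendant '[[0,0,0,0],[0,0,0,0],[0,0,0,0],[0,0,0,0]]' 0 30
```

```text
time: 10.3
ee_pos: [493.2, 72.1, 72.9]
tcp_rot: [[-0.156, 0.988, 0.002], [0.988, 0.156, -0.0], [-0.0, 0.002, -1.0]]
wrist_force: [0.8, -0.1, 0.5]
finger_gap: 85.0
gripper_force: 0.0
time: 10.7
ee_pos: [492.9, 72.0, 72.8]
tcp_rot: [[-0.156, 0.988, 0.001], [0.988, 0.156, -0.0], [-0.0, 0.001, -1.0]]
wrist_force: [-2.0, 0.8, 5.0]
finger_gap: 55.4
gripper_force: 35.0
```

```bash
python3 -m pendant '[[0,-0.6,-0.5,0.05],[0,-0.6,-0.5,0.055],[0,0,0,0],[0,0,0,0]]' 0 45; python3 -m pendant '[[-2,0,0,0],[-3,0,0,0],[0,0,0,0],[0,0,0,0]]'; python3 -m pendant '[[-2,0,0,0],[-2,0,0,0],[-2,0,0,0],[-2,0,0,0],[0,0,0,0]]'
```

```text
time: 11.1
ee_pos: [491.3, 71.6, 72.9]
tcp_rot: [[-0.053, 0.999, 0.001], [0.999, 0.053, -0.0], [-0.0, 0.001, -1.0]]
wrist_force: [0.3, -1.8, 0.8]
finger_gap: 55.0
gripper_force: 48.4
time: 11.5
ee_pos: [491.4, 66.9, 72.9]
tcp_rot: [[-0.052, 0.999, 0.0], [0.999, 0.052, 0.0], [0.0, 0.0, -1.0]]
wrist_force: [-0.4, 1.6, 2.1]
finger_gap: 55.1
gripper_force: 48.5
time: 12.0
ee_pos: [491.7, 59.4, 72.9]
tcp_rot: [[-0.051, 0.999, -0.0], [0.999, 0.051, 0.002], [0.002, -0.0, -1.0]]
wrist_force: [0.0, 6.0, 4.4]
finger_gap: 55.0
gripper_force: 48.7
```

```bash
python3 -m pendant '[[-2,0,0,0],[-2,0,0,0],[0,0,0,0]]'; python3 -m pendant '[[-2,0,0,0],[-2,0,0,0],[-2,0,0,0],[0,0,0,0]]'
```

```text
time: 12.3
ee_pos: [491.8, 55.5, 72.9]
tcp_rot: [[-0.051, 0.999, -0.0], [0.999, 0.051, 0.002], [0.002, -0.0, -1.0]]
wrist_force: [-0.1, 5.7, 3.6]
finger_gap: 55.0
gripper_force: 48.7
time: 12.7
ee_pos: [492.2, 49.5, 73.0]
tcp_rot: [[-0.051, 0.999, -0.0], [0.999, 0.051, 0.002], [0.002, -0.0, -1.0]]
wrist_force: [-1.1, 6.0, 3.7]
finger_gap: 55.2
gripper_force: 48.7
```

```bash
python3 -m pendant '[[-2,0,0,0],[-2,0,0,0],[-1,0,0,0],[0,0,0,0]]'; python3 -m pendant '[[-1,0,0,0],[-1,0,0,0],[-1,0,0,0],[0,0,0,0]]';  python3 -m pendant '[[-1,0,0,0],[-1,0,0,0],[0,0,0,0]]'
```

```text
time: 13.1
ee_pos: [492.4, 44.6, 72.9]
tcp_rot: [[-0.051, 0.999, -0.0], [0.999, 0.051, 0.002], [0.002, -0.0, -1.0]]
wrist_force: [-0.8, 6.2, 3.5]
finger_gap: 55.3
gripper_force: 48.7
time: 13.5
ee_pos: [492.5, 41.7, 72.9]
tcp_rot: [[-0.051, 0.999, -0.0], [0.999, 0.051, 0.002], [0.002, -0.0, -1.0]]
wrist_force: [-0.5, 6.9, 3.5]
finger_gap: 55.1
gripper_force: 48.7
time: 13.8
ee_pos: [492.6, 41.2, 73.0]
tcp_rot: [[-0.051, 0.999, -0.0], [0.999, 0.051, 0.005], [0.005, -0.0, -1.0]]
wrist_force: [-0.5, 11.8, 4.7]
finger_gap: 54.9
gripper_force: 48.7
```

```bash
python3 -m pendant '[[-1,0,0,0],[0,0,0,0],[0,0,0,0]]'
python3 - <<'E'
from h import *
s=snap('wrist','w6.png');np.savez('/tmp/w6.npz',**s)
cv2.imwrite('pics/c6.png',cv2.resize(cv2.cvtColor(s['pixels'][120:360,180:460],cv2.COLOR_RGB2BGR),None,fx=2.5,fy=2.5))
E
```

```text
time: 14.1
ee_pos: [492.5, 41.1, 73.0]
tcp_rot: [[-0.05, 0.999, -0.001], [0.999, 0.05, 0.007], [0.007, -0.0, -1.0]]
wrist_force: [-1.2, 15.2, 4.2]
finger_gap: 54.9
gripper_force: 48.7
```

View pics/c6.png

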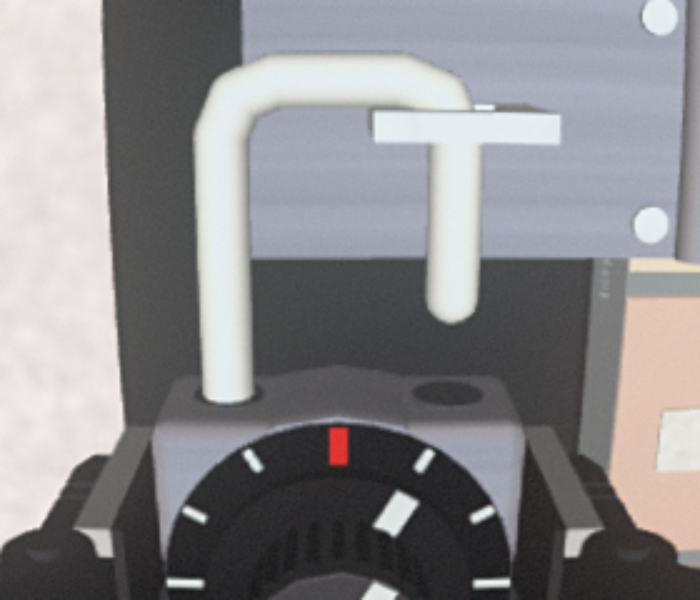

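The shackle is fully drawn: the toe tip at (452,318) is clear of the body's hole at (448,393), and the staple (467,125) is against the bar. Now back 36 mm to bring the staple into the gap.

```bash
python3 -m pendant '[[2,0,0,0],[2,0,-0.7,0],[4,0,-0.5,0],[5,0,0,0],[5,0,0,0],[0,0,0,0],[0,0,0,0]]'; python3 -m pendant '[[5,0,0,0],[5,0,0,0],[4,0,0,0],[3,0,0,0],[2,0,0,0],[0,0,0,0],[0,0,0,0]]'
python3 - <<'E'
from h import *
s=snap('wrist','w7.png')
cv2.imwrite('pics/c7.png',cv2.resize(cv2.cvtColor(s['pixels'][120:360,180:460],cv2.COLOR_RGB2BGR),None,fx=2.5,fy=2.5))
E
```

```text
time: 14.85
ee_pos: [491.6, 55.9, 73.7]
tcp_rot: [[-0.052, 0.999, -0.001], [0.999, 0.052, -0.0], [-0.0, -0.001, -1.0]]
wrist_force: [-0.3, -0.1, -2.4]
finger_gap: 54.8
gripper_force: 48.1
time: 15.55
ee_pos: [491.0, 74.8, 74.1]
tcp_rot: [[-0.052, 0.999, 0.0], [0.999, 0.052, -0.0], [-0.0, 0.0, -1.0]]
wrist_force: [0.4, -0.4, -3.6]
finger_gap: 55.2
gripper_force: 48.1
```

View pics/c7.png

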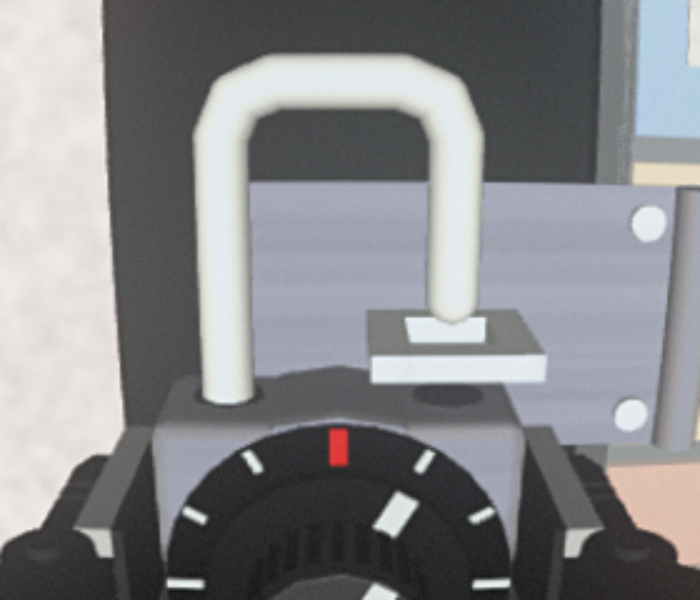

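The toe tip (452,318) is just out of the eye's far side; 2 mm more centres the staple in the gap.

```bash
python3 -m pendant '[[2.3,0,0,0],[0,0,0,0],[0,0,0,0],[0,0,-2,0],[0,0,-3,0],[0,0,0,0]]'
```

```text
time: 16.2
ee_pos: [491.3, 77.1, 79.7]
tcp_rot: [[-0.052, 0.999, 0.001], [0.999, 0.052, -0.0], [-0.0, 0.001, -1.0]]
wrist_force: [-0.4, -0.4, -2.8]
finger_gap: 54.7
gripper_force: 48.1
```

No contact force beyond the lock's weight, so I'll lift.

```bash
python3 -m pendant '[[0,0,-4,0],[0,0,-5,0],[0,0,-6,0],[0,0,-8,0],[0,0,-15,0],[0,0,-20,0],[0,0,-20,0],[0,0,-15,0],[0,0,-8,0],[0,0,-4,0],[0,0,0,0],[0,0,0,0]]'; python3 -m pendant '[[0,0,0,0],[0,0,0,0],[0,0,0,0],[0,0,0,0],[0,0,0,0]]'
python3 - <<'E'
from h import *
s=snap('wrist','w8.png')
cv2.imwrite('pics/c8.png',s['pixels'][100:380,160:480,::-1])
E
```

```text
time: 17.4
ee_pos: [490.2, 77.2, 183.2]
tcp_rot: [[-0.052, 0.999, -0.002], [0.999, 0.052, 0.0], [0.0, -0.002, -1.0]]
wrist_force: [0.0, -0.1, -3.3]
finger_gap: 54.9
gripper_force: 48.4
time: 17.9
ee_pos: [490.8, 77.1, 183.9]
tcp_rot: [[-0.052, 0.999, -0.0], [0.999, 0.052, 0.0], [0.0, -0.0, -1.0]]
wrist_force: [-0.5, 0.2, -3.5]
finger_gap: 55.1
gripper_force: 48.4
```

View pics/c8.png

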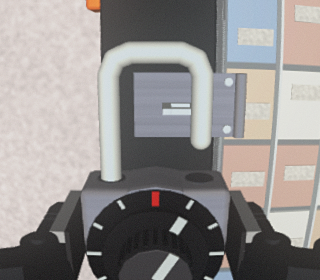

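The lock is held off the staple with the shackle open (tip at (200,145), hole at (200,178)). It is about 110 mm above the ledge, and the staple sits free at (178,107).

```bash
python3 -c "
from workcell import ctrl
print(ctrl.sign_off())"
```

```text
the job is handed in; nothing more can be done
None
```

The padlock is unlocked and off the staple, held dial up with the shackle open about 110 mm above the case. I've handed the job in; no verdict was returned.

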